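# Foot the specimen post in its hold-down socket

### The arm

A 6-joint arm with a two-finger parallel gripper is mounted at the origin on the work surface. World frame = base frame: x ahead of the robot, y to its left, z up, the work surface at z = 0. Lengths are in m, angles in degrees, forces in N, time in s.
With the tool pointing down it reaches from about 0.35 to 0.875 m from the base axis. Payload 4.2 kg.
Tool frame: the origin (TCP) lies where the fingers leave the gripper's body, on its centre line; the fingertips stand 70 mm ahead of it and the grasp point (between the pads) lies 51 mm ahead of it; z points along the fingers, y is the direction in which the jaws open and shut (so a half turn about z gives the same grasp; the last joint's range is limited). The gripper opens to 87 mm and grips with 3 to 60 N. Pads are 19 mm wide; open, the fingers measure 117 mm over their backs; the gripper's body (75 mm by 190 mm) begins 51 mm behind the grasp point.
Start: joints at [83.686, 22.042, 0.453, 0, -68.411, -14.817], TCP at [0.225, 0.583, 0.292] pointing down, gripper open.
Joint ranges: [-179.83, 179.83], [-69.29, 118.12], [-61.27, 80.66], [-181.25, 117.63], [-171.15, -9.14], [-177.46, 177.46]. Speed limits (degrees/s): [159.86, 159.86, 180, 180, 180, 180].

### API

Orientations are given as a 3x3 rotation matrix whose columns are the frame's x, y, z axes.
In Python, from station import sense, capture, camera_model, finish_job gives the robot as it stands.
- The arm moves only by the shell command python3 -m inch 'ROWS'. ROWS is JSON, a list of rows, each an object with "hand": the closure, from 0 (fully open) to 1 (shut); "slide": the shift along the world's x, y, z in cm, a list of three; "yaw": the turn about the world's z in rad. A call has 1 to 10 rows; each row is the pose to reach, as a shift and turn from the pose commanded when the call began; what a row does not reach only later rows make up. A row lasts 1/8 s, in which the tool goes at most 62.5 mm and 10.7 degrees, less where a joint would pass 70% of its speed; a pose out of reach is approached as far as the arm can. A call with a gripper value outside its range is refused whole. The fingers move at their own pace and stop on an object; the grip force is fixed at half the most. Time passes only in rows, so rows that repeat a pose let the fingers close. It gives the time, the measured TCP pose, the force and the opening at its end, in the units of the state.
- sense(): the state, without advancing time (a new reading comes with each control period).
- capture(name): name is "scene" or "side" or "wrist"; returns the picture (480x640x3 uint8, blue, green, red); there is no depth.
- camera_model(name): a dict with "mtx" (3x3 intrinsics, pixels), "k1" (the pictures are not rectified: a ray, as slopes to the right and down, at radius r is drawn at 1 + k1 r^2 times it, then the intrinsics apply), "xyz" and "orientation" of the camera in the world; the wrist camera has in their place "tool_from_camera" (4x4, takes a point from camera to tool coordinates, whose origin is the TCP and whose axes are the flange's). Camera axes: x right, y up, looking along -z (the intrinsics and any distortion apply to the point x, -y, -z); pixel columns grow to the right and rows downward; lengths in m; the calibration is good to about 2 mm. A picture is of the moment at which its call begins: read the wrist's pose just before it. camera_model takes no time and is no camera call.
- finish_job(): hands the job in, once; it reports no verdict.
The state is a dict: "time_s": time; "joints": joint angles; "joint_velocities": joint speeds; "effort": joint torques, N m; "tcp_pos": TCP position; "ee_rot": TCP orientation; "wrist_force": force on the tool from outside, world axes, zero at the start; "moment": the same for the moment, N m; "gripper_width": opening from 0.0 (shut) to 1.0 (fully open).
Only numpy, scipy, OpenCV 4.12 (cv2) and the standard library are available. Lean on these libraries where they do the work, as an engineer would, in place of code of your own. Each camera call takes 0.05 s, during which the arm holds its last target. There are 200 camera calls.

### The job

Fit the specimen post that has the oblong foot into the hold-down socket on the bench: tilt it, pass its foot end-first through the mouth and under one lip, then stand it upright inside, its foot flat on the socket's floor and centred so that both ends are under the lips, and let go. Leave the round-footed post and the fossil block where they are.

Things in the scene. Friction and masses are not known exactly. Their poses are not given: they have to be found in the camera images.
- prop_mid (a point): The post to fit: loose, upright, wood, 16 x 16 mm square, cork top, on the centre of an oblong black plastic foot 116 (x) x 64 (y) x 6 mm. 136 mm tall in all, about 0.12 kg, foot flat on the bench at the start. Point on the post's axis, 68 mm above the foot's underside; x along the foot's long side, y along its short side (post faces parallel to them), z up the post. Both foot ends alike.
- socket: Fixed plywood box 200 (x) x 104 (y) x 56 mm high. Origin: centre of underside, z up. Floor 6 mm above bench; inside 190 (x) x 94 (y). From the +x and -x end walls, metal lips 16 mm thick (underside 40, top 56 mm above bench) reach in 50 mm, leaving a central mouth 90 (x) x 94 (y); no lips on the y sides. The level foot is too long for it. Fitted: foot's long side along x, ends 13 mm under each lip.
- round_prop_mid (a point): Bystander: a second loose post like the first (16 mm square, 136 mm tall) but on a round black foot, 90 mm in diameter and 6 mm thick. This point is on its axis, 68 mm above the underside of the foot. The two posts stand either side of the socket, and may change places.
- fossil_mid (a point): Bystander: a rough fossil block, about 120 mm across and 90 mm high, 1.4 kg, on the bench beyond the socket. This point is at its centre, 42 mm above the bench.

How it is judged (in metres and radians):
At the end, for the whole second after the job is handed in: The oblong-footed post stands upright (within 7 degrees) in the socket, its foot on the floor (within 5 mm), centred along the socket within 12 mm (20 mm across) so that both ends are under the lips, its long side along the socket's within 15 degrees, at rest and let go (x of prop_mid in the frame of socket between -0.012 and 0.012 m and y of prop_mid in the frame of socket between -0.02 and 0.02 m and z of prop_mid in the frame of socket between 0.069 and 0.079 m and angle between prop_mid's own z axis and vertical below 0.12 rad and angle between the x axis of prop_mid and the x axis of socket, either way round below 0.26 rad and linear speed of prop below 0.02 m/s); the robot touches nothing.
It fails at once if the round-footed post is moved more than 30 mm (distance of round_prop_mid from where it was at the start of the episode above 0.03 m).
It fails at once if the fossil block is moved more than 30 mm (distance of fossil_mid from where it was at the start of the episode above 0.03 m).
It also fails if it takes over 48 s, if anything falls off the work surface, if the arm or the gripper's body presses on something with over 40 N, if the wrist force passes 120 N, or if a joint passes its speed limit or range.

## Working session

There is one attempt and no reset: what is moved stays moved. The work goes in short steps, Python scripts to look and compute and a shell command to move; the robot and the scene stay as the last step left them, time stands still between calls to the robot, and variables do not carry over. Pictures are saved under pics/ and viewed, about 8 in all and at most 12, crops included, and the job is handed in when it is done.

```bash
ls; mkdir -p pics; python3 - <<'E'
from station import *
import cv2,numpy as np
print(sense())
a=capture("scene");b=capture("side");w=capture("wrist")
for n,i in (("scene",a),("side",b),("wrist",w)):
    cv2.imwrite(f"pics/{n}0.png",i); print(n,camera_model(n))
E
```

```text
pics
{'time_s': 0.0, 'joints': array([ 8.36848113e+01,  2.20904773e+01,  3.79615380e-01, -3.00142161e-02,
       -6.84096531e+01, -1.48156889e+01]), 'joint_velocities': array([-0.08864978,  0.07309049, -0.00122475, -0.02859018,  0.01465691,
       -0.04449054]), 'effort': array([ 9.49013920e-04, -3.90668142e+01,  1.87400025e+01,  4.21974689e+00,
        1.09232203e-02, -1.95484345e-04]), 'tcp_pos': array([0.22513142, 0.58256281, 0.29115864]), 'ee_rot': array([[ 9.32689724e-01, -3.60679035e-01, -7.15499491e-04],
       [-3.60679738e-01, -9.32687502e-01, -2.03699289e-03],
       [ 6.73631977e-05,  2.15794851e-03, -9.99997669e-01]]), 'wrist_force': array([ 0.08971209, -0.44267782, -0.0752272 ]), 'moment': array([ 0.01970494, -0.00680118, -0.0386356 ]), 'gripper_width': 0.9975889852066707}
scene {'mtx': array([[532.3058844 ,   0.        , 322.65519007],
       [  0.        , 532.3058844 , 234.06651513],
       [  0.        ,   0.        ,   1.        ]]), 'k1': -0.0326756938320055, 'xyz': array([ 1.26940488, -0.23640401,  0.81558848]), 'orientation': array([[ 0.32779077, -0.66589863,  0.
[... 379 characters left out ...]
y([[ 0.86286424,  0.23049816, -0.44981764],
       [-0.50516075,  0.42263904, -0.75245522],
       [ 0.01667095,  0.87649691,  0.48111874]])}
wrist {'mtx': array([[418.18061371,   0.        , 318.09059803],
       [  0.        , 418.18061371, 239.62904624],
       [  0.        ,   0.        ,   1.        ]]), 'k1': -0.08926690578578425, 'tool_from_camera': array([[ 4.43027068e-04,  9.66816532e-01,  2.55471322e-01,
         6.88296439e-02],
       [ 9.99999833e-01, -5.23344169e-04,  2.46410441e-04,
         1.30587553e-03],
       [ 3.71933115e-04,  2.55471170e-01, -9.66816602e-01,
        -9.22427355e-02],
       [ 0.00000000e+00,  0.00000000e+00,  0.00000000e+00,
         1.00000000e+00]])}
```

View pics/scene0.png

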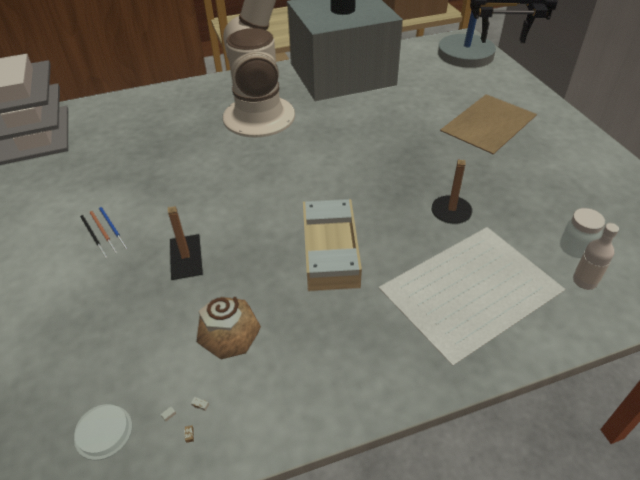

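View pics/side0.png

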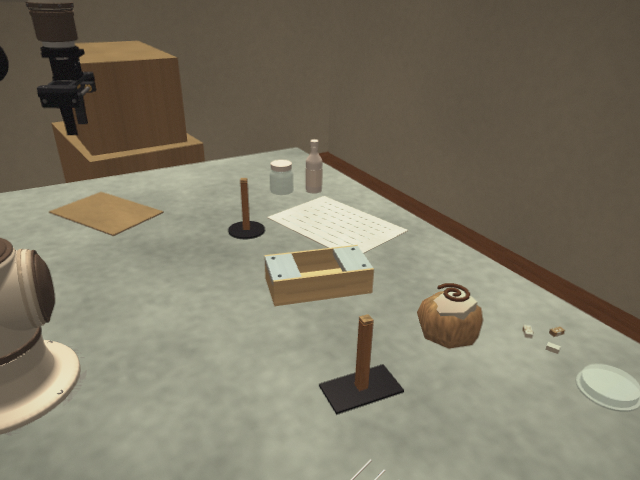

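```bash
cat > h.py <<'E'
import cv2,numpy as np
from station import *
def cast(name,px,z,T=None):
    m=camera_model(name);K=m['mtx'];px=np.atleast_2d(px).astype(float)
    p=cv2.undistortPoints(px.reshape(-1,1,2),K,np.array([m['k1'],0,0,0.])).reshape(-1,2)
    # undistortPoints with k1 only matches 1+k1 r^2
    d=np.c_[p[:,0],-p[:,1],-np.ones(len(p))]
    if T is None: R=m['orientation'];o=m['xyz']
    else:
        t=m['tool_from_camera'];R=T[0]@t[:3,:3];o=T[0]@t[:3,3]+T[1]
    d=d@R.T
    return o+d*((z-o[2])/d[:,2])[:,None]
def big(mask,roi):
    x0,y0,x1,y1=roi;m=np.zeros_like(mask);m[y0:y1,x0:x1]=mask[y0:y1,x0:x1]
    c,_=cv2.findContours(m,cv2.RETR_EXTERNAL,cv2.CHAIN_APPROX_NONE)
    return sorted(c,key=cv2.contourArea)[::-1]
def rect(P):
    (c,s,a)=cv2.minAreaRect((P[:,:2]*1000).astype(np.float32))
    return np.round(c,1),np.round(s,1),round(a,1)
E
python3 - <<'E'
from h import *
A=cv2.imread('pics/scene0.png');B=cv2.imread('pics/side0.png')
for n,I,rf,rr,rs in(('scene',A,(160,225,215,290),(425,190,480,230),(295,190,370,295)),('side',B,(310,360,415,415),(220,215,270,245),(255,240,380,305))):
    g=(I.max(2)<60).astype(np.uint8)
    for nm,r in(('foot',rf),('round',rr)):
        c=np.vstack([k for k in big(g,r) if cv2.contourArea(k)>20]).reshape(-1,2);print(n,nm,len(c),rect(cast(n,c,.004)))
    h=I.astype(int);l=((h[...,0]-h[...,2]>8)&(h[...,1]>120)).astype(np.uint8)
    for c in big(l,rs)[:3]:
        print(n,'lip',cv2.contourArea(c),rect(cast(n,c.reshape(-1,2),.056)),cv2.boundingRect(c))
cv2.imwrite('pics/c.png',np.hstack([cv2.resize(A[190:295,290:375],None,fx=4,fy=4),cv2.resize(B[235:310,255:385],None,fx=3.4,fy=5.6)[:420]]))
E
```

```text
scene foot 172 (array([ 464.3, -274.5]), array([ 62. , 116.8]), 83.9)
scene round 120 (array([525.4, 313.4]), array([88.4, 86.5]), 69.8)
side foot 216 (array([ 462.5, -275.7]), array([ 64.8, 116.3]), 83.5)
side round 94 (array([523. , 310.2]), array([92.4, 85. ]), 72.8)
```

View pics/c.png

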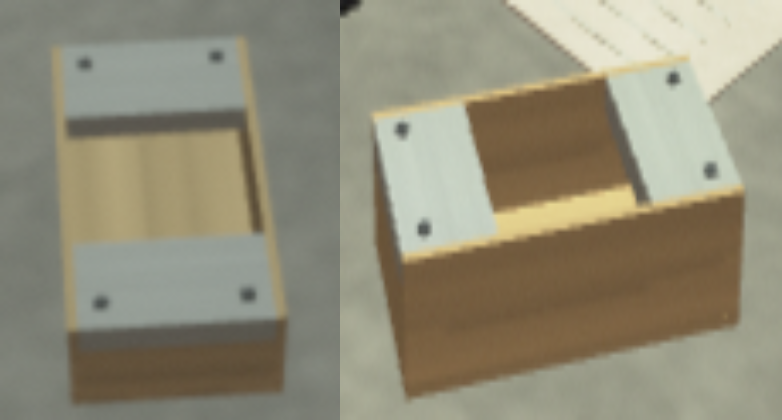

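```bash
python3 - <<'E'
from h import *
for n,P in(('scene',[(52,47),(246,38),(287,318),(70,330)]),('side',[(373,115),(690,57),(745,188),(403,260)])):
    P=np.array(P,float)
    P=P/4+[290,190] if n=='scene' else (P-[340,0])/[3.4,5.6]+[255,235]
    Q=cast(n,P-.5,.056)[:,:2]*1000
    print(n,Q.round(1).tolist(),Q.mean(0).round(1),rect(Q/1000))
# post top axis estimates
print(cast('scene',[(174,209)],.136)*1000,cast('side',[(366,319)],.136)*1000)
E
```

```text
scene [[442.5, -8.9], [471.7, 91.4], [664.2, 37.1], [636.3, -61.5]] [553.7  14.6] (array([553.4,  14.1]), array([104.4, 200.8]), 74.3)
side [[470.6, 89.1], [663.3, 34.8], [636.8, -61.0], [443.3, -8.3]] [553.5  13.7] (array([553.5,  13.4]), array([101.1, 200.6]), 74.4)
[[ 465.69014332 -269.93621587  136.        ]] [[ 461.6817893  -277.39294219  136.        ]]
```

```bash
python3 -m inch '[{"hand":0,"slide":[6,-20,0],"yaw":0.1},{"hand":0,"slide":[6,-20,0],"yaw":0.1},{"hand":0,"slide":[6,-20,0],"yaw":0.2},{"hand":0,"slide":[12,-43,0],"yaw":0.26},{"hand":0,"slide":[12,-43,0],"yaw":0.26},{"hand":0,"slide":[12,-43,0],"yaw":0.26},{"hand":0,"slide":[12,-43,0],"yaw":0.26}]' && python3 -m inch '[{"hand":0,"slide":[6,-21,0],"yaw":0},{"hand":0,"slide":[6,-21,0],"yaw":0},{"hand":0,"slide":[6,-21,0],"yaw":0},{"hand":0,"slide":[11.8,-42.8,0],"yaw":0},{"hand":0,"slide":[11.8,-42.8,0],"yaw":0},{"hand":0,"slide":[11.8,-42.8,0],"yaw":0},{"hand":0,"slide":[11.8,-42.8,0],"yaw":0},{"hand":0,"slide":[11.8,-42.8,0],"yaw":0}]'
python3 - <<'E'
from h import *
s=sense();print(s['time_s'],s['tcp_pos'],s['ee_rot'].round(3).tolist())
T=(s['ee_rot'],s['tcp_pos']);I=capture('wrist');cv2.imwrite('pics/w1.png',I)
g=(I.max(2)<60).astype(np.uint8)
for c in big(g,(0,0,640,480))[:5]:print(cv2.contourArea(c),cv2.boundingRect(c),rect(cast('wrist',c.reshape(-1,2),.006,T)))
E
```

```text
time_s: 1.02
tcp_pos: [0.3429, 0.1597, 0.2924]
ee_rot: [[0.994, -0.108, 0.0], [-0.108, -0.994, 0.0], [0.0, -0.0, -1.0]]
wrist_force: [0.8, 1.2, 0.7]
gripper_width: 0.997
time_s: 2.02
tcp_pos: [0.4611, -0.2696, 0.291]
ee_rot: [[0.993, -0.114, -0.002], [-0.114, -0.994, 0.0], [-0.002, 0.0, -1.0]]
wrist_force: [-0.1, 0.8, -0.5]
gripper_width: 1.002
2.025 [ 0.46114568 -0.26963942  0.2910087 ] [[0.993, -0.114, -0.002], [-0.114, -0.994, 0.0], [-0.002, 0.0, -1.0]]
80561.5 (0, 277, 640, 203) (array([ 257.2, -249.6]), array([798.1, 272.2]), 83.5)
8376.0 (288, 139, 72, 125) (array([ 463.2, -275.9]), array([ 63.1, 114.8]), 83.6)
7.5 (246, 9, 5, 4) (array([ 633.5, -231.2]), array([3.4, 2.4]), 82.5)
3.0 (238, 14, 5, 4) (array([ 630.3, -223.9]), array([4.1, 1.1]), 56.9)
0.5 (265, 1, 2, 2) (array([ 638.7, -246.8]), array([0.8, 0.8]), 82.7)
```

View pics/w1.png

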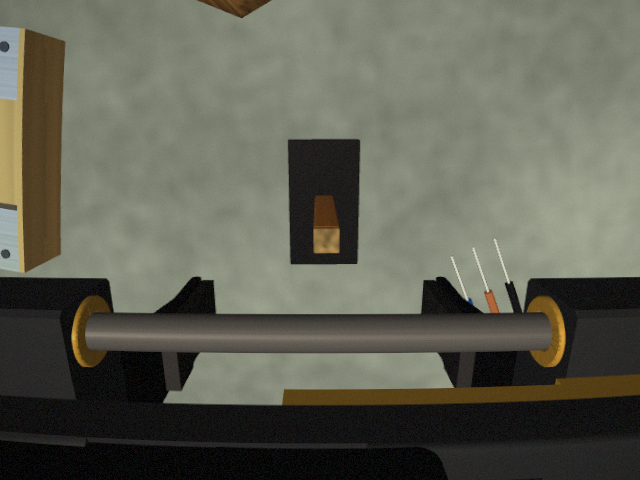

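Wrist view: the foot is at about (324,200) and the post top at (326,240), so it lies straight ahead of the jaws. All three views put it at (463,-275.5) mm, yaw −6.3°. Descending and gripping near the top.

```bash
python3 -m inch '[{"hand":0,"slide":[0,0,-4],"yaw":0},{"hand":0,"slide":[0,0,-8],"yaw":0},{"hand":0,"slide":[0,0,-12.3],"yaw":0},{"hand":0,"slide":[0,0,-12.3],"yaw":0},{"hand":1,"slide":[0,0,-12.3],"yaw":0},{"hand":1,"slide":[0,0,-12.3],"yaw":0},{"hand":1,"slide":[0,0,-12.3],"yaw":0},{"hand":1,"slide":[0,0,-12.3],"yaw":0},{"hand":1,"slide":[0,0,-12.3],"yaw":0},{"hand":1,"slide":[0,0,-12.3],"yaw":0}]'; python3 -m inch '[{"hand":1,"slide":[0,0,0],"yaw":0},{"hand":1,"slide":[0,0,3],"yaw":0},{"hand":1,"slide":[0,0,7],"yaw":0},{"hand":1,"slide":[0,0,10],"yaw":0},{"hand":1,"slide":[0,0,10],"yaw":0}]'
```

```text
time_s: 3.32
tcp_pos: [0.461, -0.2664, 0.1693]
ee_rot: [[0.994, -0.109, 0.0], [-0.109, -0.994, -0.0], [0.0, -0.0, -1.0]]
wrist_force: [-0.5, -0.6, -0.5]
gripper_width: 0.402
time_s: 3.95
tcp_pos: [0.4619, -0.2666, 0.2715]
ee_rot: [[0.994, -0.109, 0.005], [-0.108, -0.994, -0.001], [0.005, 0.001, -1.0]]
wrist_force: [0.1, 0.5, -2.3]
gripper_width: 0.181
```

```bash
python3 -m inch '[{"hand":1,"slide":[2,5,0],"yaw":0},{"hand":1,"slide":[4,10,0],"yaw":-0.04},{"hand":1,"slide":[6,15.5,0],"yaw":-0.08},{"hand":1,"slide":[8,21,0],"yaw":-0.12},{"hand":1,"slide":[9.7,25.5,0],"yaw":-0.163},{"hand":1,"slide":[10.5,27.6,0],"yaw":-0.163},{"hand":1,"slide":[10.5,27.6,0],"yaw":-0.163},{"hand":1,"slide":[10.5,27.6,0],"yaw":-0.163}]'
python3 - <<'E'
from h import *
s=sense();print(s['tcp_pos'],s['joints'].round(1))
A=capture('scene');B=capture('side')
cv2.imwrite('pics/scene1.png',A);cv2.imwrite('pics/side1.png',B)
cv2.imwrite('pics/d.png',np.hstack([cv2.resize(A[100:300,250:410],None,fx=2.4,fy=2.4),cv2.resize(B[130:330,240:410],None,fx=2.4,fy=2.4)]))
E
```

```text
time_s: 4.95
tcp_pos: [0.5653, 0.0088, 0.2684]
ee_rot: [[0.963, -0.269, -0.002], [-0.269, -0.963, -0.0], [-0.002, 0.001, -1.0]]
wrist_force: [-0.2, -0.9, -1.1]
gripper_width: 0.174
[0.56530071 0.0087753  0.26841173] [ 17.3  17.4 -10.1  -0.  -62.7  57.1]
```

View pics/d.png

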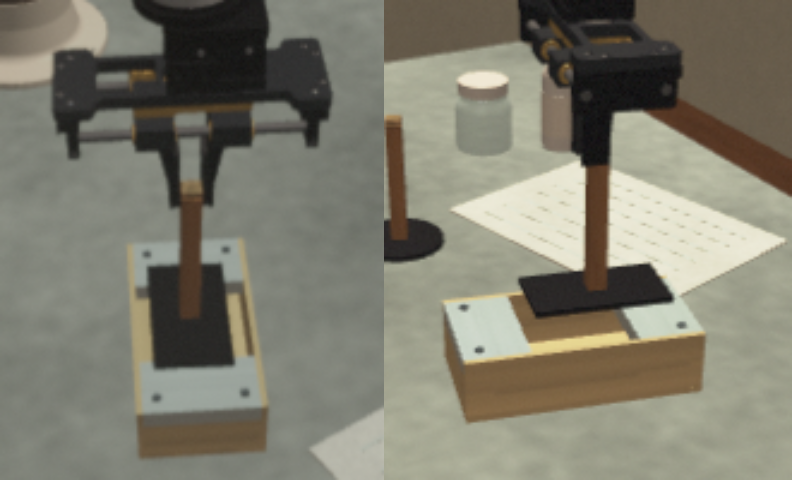

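```bash
cat >> h.py <<'E'
def foot(n,I,roi,z):
    g=(I.max(2)<60).astype(np.uint8)
    c=big(g,roi)[0].reshape(-1,2);P=cast(n,c,z);return rect(P),P
def insock(p,c=(553.5,14),a=-15.6):
    a=np.radians(a);return np.array([[np.cos(a),np.sin(a)],[-np.sin(a),np.cos(a)]])@(np.array(p)-c)
E
python3 - <<'E'
from h import *
A=cv2.imread('pics/scene1.png');B=cv2.imread('pics/side1.png')
for n,I,r in(('scene',A,(305,200,355,265)),('side',B,(285,235,365,270))):
  for z in(.1,.106):
    R,_=foot(n,I,r,z);print(n,z,R,insock(R[0]).round(1))
s=sense();print(insock(s['tcp_pos'][:2]*1000))
E
```

```text
scene 0.1 (array([587.3,  -1.2]), array([ 60.7, 112.6]), 73.5) [36.6 -5.6]
scene 0.106 (array([593.1,  -3.1]), array([ 60.2, 111.7]), 73.5) [42.7 -5.8]
side 0.1 (array([552.5, -23.2]), array([ 65.4, 110.7]), 75.2) [  9.  -36.1]
side 0.106 (array([546.7, -32.4]), array([ 64.5, 109.3]), 75.2) [  5.9 -46.5]
[12.99234506 -2.15620485]
```

```bash
python3 -m inch '[{"hand":1,"slide":[-1.65,1.05,0],"yaw":0},{"hand":1,"slide":[-1.65,1.05,-1],"yaw":0},{"hand":1,"slide":[-1.65,1.05,-2],"yaw":0},{"hand":1,"slide":[-1.65,1.05,-2.5],"yaw":0},{"hand":1,"slide":[-1.65,1.05,-2.7],"yaw":0},{"hand":1,"slide":[-1.65,1.05,-2.7],"yaw":0}]'
python3 - <<'E'
from h import *
A=capture('scene');B=capture('side')
cv2.imwrite('pics/e.png',np.hstack([cv2.resize(A[100:300,250:410],None,fx=2.4,fy=2.4),cv2.resize(B[130:330,240:410],None,fx=2.4,fy=2.4)]))
E
```

```text
time_s: 5.8
tcp_pos: [0.5494, 0.0187, 0.2457]
ee_rot: [[0.963, -0.268, 0.0], [-0.268, -0.963, -0.003], [0.001, 0.003, -1.0]]
wrist_force: [-7.9, -1.8, 16.6]
gripper_width: 0.18
```

View pics/e.png

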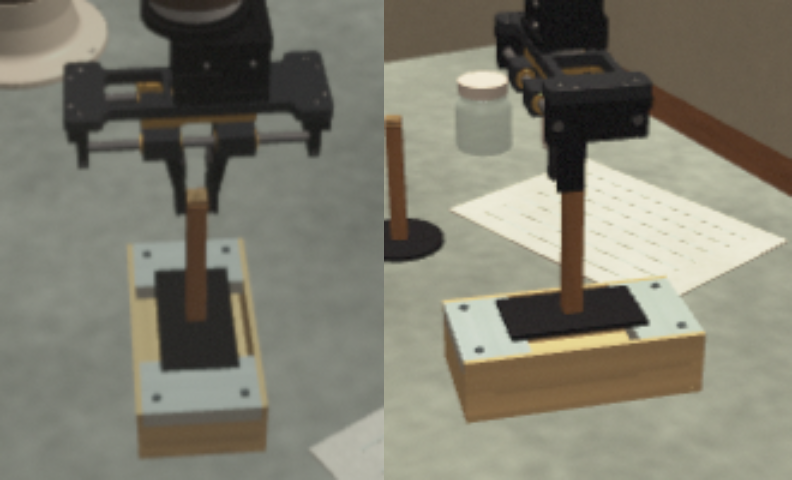

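```bash
python3 - <<'E'
from h import *
A=capture('scene');B=capture('side')
for n,I,r in(('scene',A,(305,200,355,265)),('side',B,(280,240,352,275))):
  R,_=foot(n,I,r,.060);print(n,R,insock(R[0]).round(1))
print(insock(sense()['tcp_pos'][:2]*1000))
E
```

```text
scene (array([554.8,  15.5]), array([ 61.7, 115.3]), 73.7) [0.8 1.8]
side (array([552.9,  14.2]), array([ 68.7, 114.6]), 74.2) [-0.6  0. ]
[-5.22499601  3.42768951]
```

```bash
python3 -m inch '[{"hand":0.5,"slide":[0,0,0.2],"yaw":0},{"hand":0.5,"slide":[0,0,0.2],"yaw":0},{"hand":0.5,"slide":[0,0,0.2],"yaw":0},{"hand":0.5,"slide":[0,0,0.2],"yaw":0},{"hand":0.5,"slide":[0.43,-0.38,0.2],"yaw":0},{"hand":0.5,"slide":[0.43,-0.38,-0.7],"yaw":0},{"hand":0.5,"slide":[0.43,-0.38,-1.7],"yaw":0},{"hand":0.5,"slide":[0.43,-0.38,-1.7],"yaw":0}]'; python3 -m inch '[{"hand":1,"slide":[0,0,0],"yaw":0},{"hand":1,"slide":[0,0,0],"yaw":0},{"hand":1,"slide":[0,0,0],"yaw":0},{"hand":1,"slide":[0,0,0],"yaw":0},{"hand":1,"slide":[0,0,0],"yaw":0},{"hand":1,"slide":[0,0,0],"yaw":0},{"hand":1,"slide":[0,0,0],"yaw":0},{"hand":1,"slide":[0,0,0],"yaw":0}]'
python3 - <<'E'
from h import *
A=capture('scene');B=capture('side')
for n,I,r in(('scene',A,(305,200,355,265)),('side',B,(280,240,352,275))):
  R,_=foot(n,I,r,.060);print(n,R,insock(R[0]).round(1))
print(insock(sense()['tcp_pos'][:2]*1000))
E
```

```text
time_s: 7.0
tcp_pos: [0.553, 0.0162, 0.2237]
ee_rot: [[0.963, -0.269, -0.003], [-0.269, -0.963, -0.001], [-0.003, 0.002, -1.0]]
wrist_force: [0.1, -0.4, -0.1]
gripper_width: 0.503
time_s: 8.0
tcp_pos: [0.5538, 0.0163, 0.2254]
ee_rot: [[0.963, -0.268, 0.0], [-0.268, -0.963, -0.0], [0.0, 0.0, -1.0]]
wrist_force: [-0.9, 0.7, 0.9]
gripper_width: 0.181
scene (array([555.1,  16.1]), array([ 62., 115.]), 74.2) [1.  2.5]
side (array([552.7,  14.4]), array([ 69.2, 114.3]), 74.2) [-0.9  0.2]
[-0.37545688  2.34000672]
```

```bash
python3 -m inch '[{"hand":1,"slide":[0,0,0.8],"yaw":0},{"hand":1,"slide":[1.64,-0.46,0.8],"yaw":0},{"hand":1,"slide":[1.64,-0.46,0.8],"yaw":0},{"hand":1,"slide":[1.64,-0.46,0],"yaw":0},{"hand":1,"slide":[0.65,-0.18,-0.34],"yaw":0},{"hand":1,"slide":[-0.34,0.09,-0.71],"yaw":0},{"hand":1,"slide":[-1.3,0.36,-1.19],"yaw":0},{"hand":1,"slide":[-2.21,0.62,-1.76],"yaw":0},{"hand":1,"slide":[-2.21,0.62,-1.76],"yaw":0}]'
python3 - <<'E'
from h import *
A=capture('scene');B=capture('side')
cv2.imwrite('pics/f.png',np.hstack([cv2.resize(A[100:300,250:410],None,fx=2.4,fy=2.4),cv2.resize(B[130:330,240:410],None,fx=2.4,fy=2.4)]))
s=sense();print(insock(s['tcp_pos'][:2]*1000),s['tcp_pos'])
E
```

```text
time_s: 9.22
tcp_pos: [0.5301, 0.0229, 0.2071]
ee_rot: [[0.963, -0.268, -0.003], [-0.268, -0.963, -0.0], [-0.003, 0.001, -1.0]]
wrist_force: [-1.9, 1.7, 4.0]
gripper_width: 0.182
[-24.6126265    2.23506743] [0.53039509 0.02277156 0.20724988]
```

View pics/f.png

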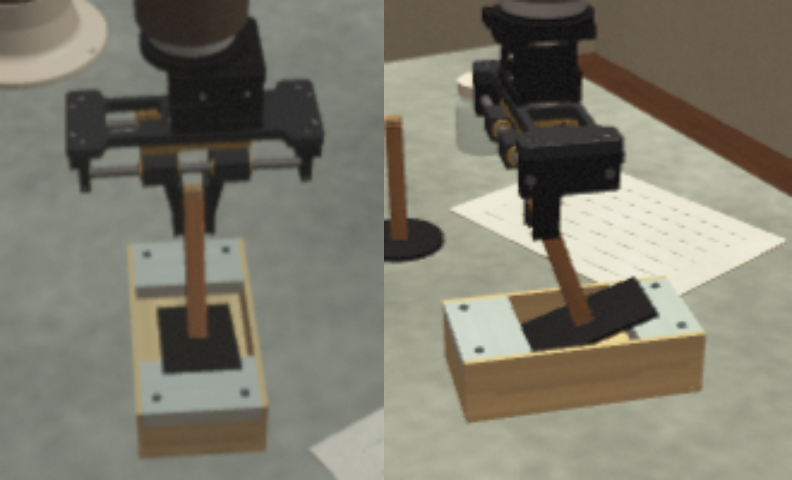

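The picture shows the foot tilted about 20°. Its −x end (side crop about (525,345)) is down in the mouth and its +x end rests on the far lip. Next I slide it under the −x lip and lower it to the floor.

```bash
python3 -m inch '[{"hand":1,"slide":[-0.7,0.2,-0.15],"yaw":0},{"hand":1,"slide":[-1.44,0.4,-0.3],"yaw":0},{"hand":1,"slide":[-2.2,0.62,-0.5],"yaw":0},{"hand":1,"slide":[-3.08,0.86,-0.6],"yaw":0},{"hand":1,"slide":[-3.2,0.9,-1],"yaw":0},{"hand":1,"slide":[-3.4,0.95,-1.5],"yaw":0},{"hand":1,"slide":[-3.47,0.97,-1.9],"yaw":0},{"hand":1,"slide":[-3.47,0.97,-1.9],"yaw":0}]'
python3 - <<'E'
from h import *
A=capture('scene');B=capture('side')
cv2.imwrite('pics/g.png',np.hstack([cv2.resize(A[100:300,250:410],None,fx=2.4,fy=2.4),cv2.resize(B[130:330,240:410],None,fx=2.4,fy=2.4)]))
s=sense();print(insock(s['tcp_pos'][:2]*1000),s['tcp_pos'])
E
```

```text
time_s: 10.32
tcp_pos: [0.4969, 0.0322, 0.1882]
ee_rot: [[0.963, -0.269, -0.001], [-0.269, -0.963, -0.0], [-0.001, 0.001, -1.0]]
wrist_force: [-0.2, -0.0, -1.3]
gripper_width: 0.181
[-59.14218394   2.43274531] [0.49719068 0.03224763 0.18860381]
```

View pics/g.png

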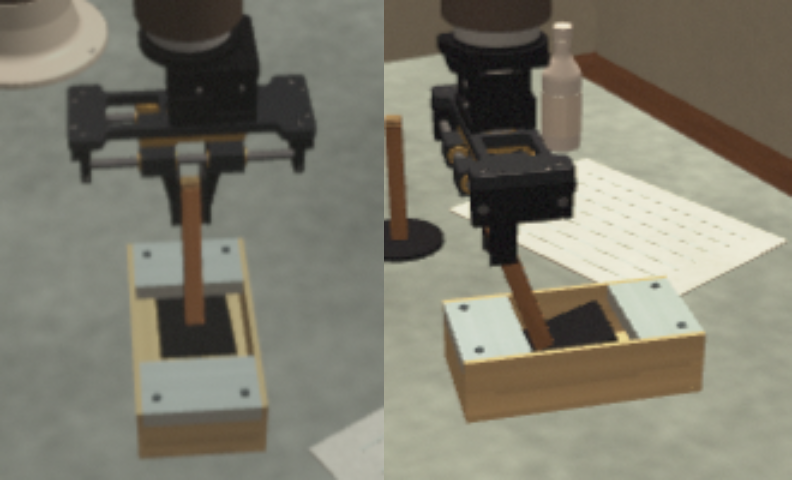

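```bash
python3 -m inch '[{"hand":1,"slide":[0.2,-0.05,-0.2],"yaw":0},{"hand":1,"slide":[0.5,-0.14,-0.3],"yaw":0},{"hand":1,"slide":[1.1,-0.3,-0.4],"yaw":0},{"hand":1,"slide":[1.6,-0.45,-0.5],"yaw":0},{"hand":1,"slide":[2.2,-0.6,-0.65],"yaw":0},{"hand":1,"slide":[2.7,-0.75,-0.8],"yaw":0}]'
python3 - <<'E'
from h import *
s=sense();print(insock(s['tcp_pos'][:2]*1000),s['tcp_pos'])
E
python3 -m inch '[{"hand":1,"slide":[0.5,-0.14,-0.18],"yaw":0},{"hand":1,"slide":[1,-0.28,-0.4],"yaw":0},{"hand":1,"slide":[1.5,-0.42,-0.6],"yaw":0},{"hand":1,"slide":[1.55,-0.43,-0.65],"yaw":0},{"hand":1,"slide":[1.55,-0.43,-0.65],"yaw":0}]'
python3 - <<'E'
from h import *
A=capture('scene');B=capture('side')
cv2.imwrite('pics/h.png',np.hstack([cv2.resize(A[100:300,250:410],None,fx=2.4,fy=2.4),cv2.resize(B[130:330,240:410],None,fx=2.4,fy=2.4)]))
s=sense();print(insock(s['tcp_pos'][:2]*1000),s['tcp_pos'])
E
```

```text
time_s: 11.18
tcp_pos: [0.5242, 0.0247, 0.1803]
ee_rot: [[0.963, -0.269, -0.0], [-0.269, -0.963, 0.0], [-0.0, 0.0, -1.0]]
wrist_force: [-1.1, 1.1, 2.5]
gripper_width: 0.185
[-31.04729654   2.41817967] [0.5242467  0.02467833 0.18031619]
time_s: 11.8
tcp_pos: [0.5397, 0.0203, 0.1742]
ee_rot: [[0.963, -0.268, 0.0], [-0.268, -0.963, -0.0], [0.001, 0.0, -1.0]]
wrist_force: [-0.8, -0.1, 3.0]
gripper_width: 0.183
[-15.03260075   2.32335066] [0.53964596 0.02028033 0.17423728]
```

View pics/h.png

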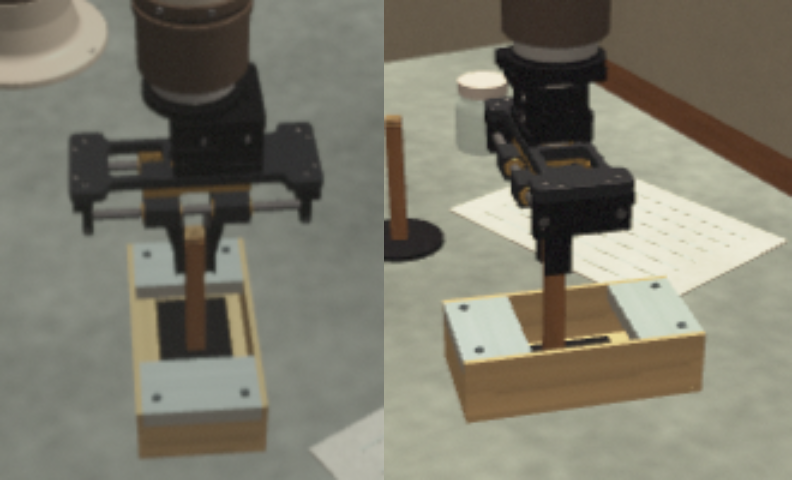

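```bash
python3 -m inch '[{"hand":1,"slide":[0,0,-0.2],"yaw":0},{"hand":1,"slide":[0,0,-0.3],"yaw":0},{"hand":1,"slide":[0,0,-0.3],"yaw":0},{"hand":1,"slide":[0,0,0],"yaw":0},{"hand":1,"slide":[0.5,-0.14,0.05],"yaw":0},{"hand":1,"slide":[1,-0.27,0.05],"yaw":0},{"hand":1,"slide":[1.45,-0.4,0],"yaw":0},{"hand":1,"slide":[1.45,-0.4,-0.2],"yaw":0},{"hand":1,"slide":[1.45,-0.4,-0.35],"yaw":0},{"hand":1,"slide":[1.45,-0.4,-0.35],"yaw":0}]'
python3 - <<'E'
from h import *
A=capture('scene');B=capture('side')
cv2.imwrite('pics/i.png',np.hstack([cv2.resize(A[180:300,290:380],None,fx=4.4,fy=4.4),cv2.resize(B[200:320,260:350],None,fx=4.4,fy=4.4)]))
s=sense();print(insock(s['tcp_pos'][:2]*1000),s['tcp_pos'],s['wrist_force'])
E
```

```text
time_s: 13.15
tcp_pos: [0.5543, 0.0163, 0.1741]
ee_rot: [[0.964, -0.267, 0.001], [-0.267, -0.964, -0.001], [0.001, 0.001, -1.0]]
wrist_force: [-8.9, 1.0, 21.1]
gripper_width: 0.181
[0.14398003 2.38504801] [0.55428006 0.01625847 0.17412091] [-8.52012279  1.45611377 20.5699763 ]
```

View pics/i.png

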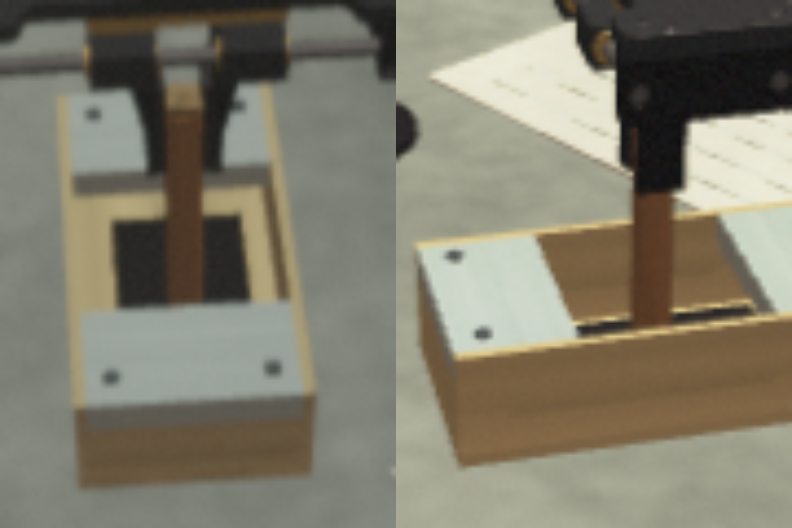

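```bash
python3 - <<'E'
from h import *
for p in cast('scene',np.array([(112,222),(240,216)])/4.4+[290,180]-.5,.012):print(insock(p[:2]*1000).round(1))
for p in cast('side',np.array([(755,308),(755,316)])/4.4-[90,0]+[260,200]-.5,.012):print(insock(p[:2]*1000).round(1))
E
```

```text
[-55.6 -28.6]
[-54.8  34. ]
[59.2 29. ]
[57.1 21.9]
```

The foot ends come out at about −55 and +58 mm along the socket, so it is centred within 3 mm, and it is pressed flat. Letting go.

```bash
python3 -m inch '[{"hand":1,"slide":[0,0,0.3],"yaw":0},{"hand":0.3,"slide":[0,0,0.3],"yaw":0},{"hand":0.3,"slide":[0,0,0.3],"yaw":0},{"hand":0.3,"slide":[0,0,0.3],"yaw":0},{"hand":0.3,"slide":[0,0,0.3],"yaw":0},{"hand":0.3,"slide":[0,0,0.3],"yaw":0},{"hand":0.3,"slide":[0,0,4],"yaw":0},{"hand":0.3,"slide":[0,0,9],"yaw":0},{"hand":0.3,"slide":[0,0,14],"yaw":0},{"hand":0.3,"slide":[0,0,14],"yaw":0}]'
python3 - <<'E'
from h import *
A=capture('scene');B=capture('side')
cv2.imwrite('pics/j.png',np.hstack([cv2.resize(A[130:300,200:480],None,fx=1.6,fy=2.4),cv2.resize(B[150:320,220:380],None,fx=2.1,fy=2.4)]))
cv2.imwrite('pics/scene9.png',A);cv2.imwrite('pics/side9.png',B)
for n,I,rr in(('scene',A,(425,190,480,230)),('side',B,(220,215,270,245))):
    c=np.vstack([k for k in big((I.max(2)<60).astype(np.uint8),rr) if cv2.contourArea(k)>20]).reshape(-1,2);print(n,'round',rect(cast(n,c,.004)))
E
```

```text
time_s: 14.5
tcp_pos: [0.5558, 0.0168, 0.3157]
ee_rot: [[0.963, -0.268, 0.011], [-0.268, -0.963, 0.002], [0.01, -0.005, -1.0]]
wrist_force: [-0.6, -0.0, -0.9]
gripper_width: 0.697
scene round (array([526.1, 312.1]), array([84.6, 88.2]), 59.8)
side round (array([523.4, 310.8]), array([93.1, 83.2]), 68.4)
```

View pics/j.png

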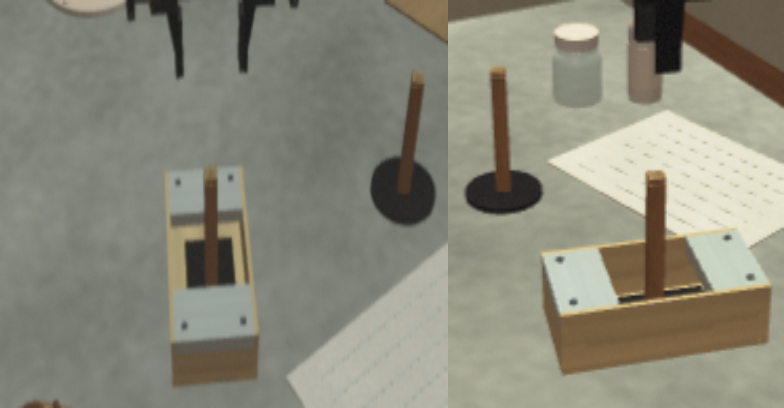

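```bash
python3 - <<'E'
from h import *
for n,p in(('scene',(331.4,201.6)),('side',(318.1,223.3))):print(n,insock(cast(n,[p],.142)[0,:2]*1000).round(1))
print(finish_job())
E
```

```text
scene [1.8 3.3]
side [-1.3 -1.8]
the job is handed in; nothing more can be done
None
```

The oblong-footed post stands upright and let go in the socket, with both foot ends under the lips, and I have handed the job in. It took about 14.6 s of the 48 s allowed; no verdict is reported.

**How it went:** My first lift started before the fingers had fully closed, so the post slipped about 19 mm in the grip. I rested it on the two lips and gripped it again. I then tilted it about 20° by levering its foot on the +x lip and passed the low end under the −x lip. Finally I stood it upright on the floor, slid it to the centre, pressed it flat and released it.

**Last checks:**
- **Post top:** it lies within about 2 mm of the socket centre along its length and 3 mm across, so the post is close to vertical. The scene camera gave (1.8, 3.3) mm and the side camera (−1.3, −1.8) mm.
- **Foot position:** just before release the two views disagreed slightly, putting the foot centre about +3 mm and 0 mm along the socket (limit 12 mm). I did not measure the foot ends again after release.
- **Foot on the floor:** I judged this from the 20 N press and the tool height, not from a direct measurement.
- **Bystanders:** the round-footed post reads within about 2 mm of its starting place. I did not re-measure the fossil block, but the arm felt no contact near it.
- **Forces:** the largest wrist force I read was about 23 N, against a limit of 120 N.

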